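# Swap the pump bottles and hold the pressure arm open

### The arm

A 6-joint arm with a two-finger parallel gripper is mounted at the origin on the work surface. World frame = base frame: x ahead of the robot, y to its left, z up, the work surface at z = 0. Lengths are in m, angles in rad, forces in N, time in s.
With the tool pointing down it reaches from about 0.375 to 0.9 m from the base axis. Payload 3.1 kg.
Tool frame: the origin (TCP) lies at the very end of the fingers, on their centre line; the grasp point (between the pads) lies 19 mm behind it; z points along the fingers, y is the direction in which the jaws open and shut (so a half turn about z gives the same grasp; the last joint's range is limited). The gripper opens to 85 mm and grips with 20 to 120 N. Pads are 22 mm wide; open, the fingers measure 114 mm over their backs; the gripper's body (76 mm by 85 mm) begins 54 mm behind the grasp point. The pads swing forward as they close: fully open they stand 13 mm farther back than shut.
Start: joints at [-1.52, 0.527, 1.433, -0, 1.181, -0.178], TCP at [0.142, -0.609, 0.231] pointing down, gripper open.
Joint ranges: [-3.08, 3.08], [-0.75, 2.2], [0.22, 2.44], [-1.43, 4.57], [0, 2.65], [-2.85, 2.85]. Speed limits (rad/s): [2.79, 2.79, 3.14, 3.14, 3.14, 3.14].

### API

Orientations are given as a unit quaternion [x, y, z, w].
In Python, from station import manip gives the robot as it stands. The module is installed in compiled form; this text tells all that it offers.
- The arm moves only by the tool send_rows, never from a script. Its argument "commands" is a list of rows, each an object with "delta_pos": the shift along the world's x, y, z in cm, a list of three; "yaw": the turn about the world's z in rad. A call has 1 to 10 rows; each row shifts and turns the pose as measured when the row begins; what a row does not reach is not made up. A row lasts 1/8 s, in which the tool goes at most 62.5 mm and 10.7 degrees, less where a joint would pass 70% of its speed; a pose out of reach is approached as far as the arm can. A call is refused whole if a number of a shift passes 6.25 or a number of a turn 0.188, either way. A call with a gripper value outside its range is refused whole. "grip" is the closure, from -1 (fully open) to 1 (shut), set as the call begins (left out, the last holds). The fingers move at their own pace and stop on an object; "force" is the grip in N (left out, the last holds). Time passes only in rows, so rows that do not move let the fingers close. It gives the time, the measured TCP pose, the force and the opening at its end, in the units of the state.
- manip.sense(): the state, without advancing time (a new reading comes with each control period).
- manip.snapshot(name): name is "scene" or "side" or "wrist"; returns the picture (420x560x3 uint8, blue, green, red); there is no depth.
- manip.get_calibration(name): a dict with "fx", "fy", "cx", "cy" (pixels), "dist_coeffs" ([k1, k2, p1, p2, k3] as OpenCV has them; the pictures are not rectified), "world_to_cam" (4x4, takes a point from world to camera coordinates); the wrist camera has in their place "mount" (4x4, takes a point from camera to tool coordinates, whose origin is the TCP and whose axes are the flange's). Camera axes: x right, y down, z forward; pixel columns grow to the right and rows downward; lengths in m; the calibration is good to about 2 mm. A picture is of the moment at which its call begins: read the wrist's pose just before it. get_calibration takes no time and is no camera call.
- manip.sign_off(): hands the job in, once; it reports no verdict.
The state is a dict: "t": time; "q": joint angles; "qd": joint speeds; "tau": joint torques, N m; "tcp_pos": TCP position; "tool_rot": TCP orientation; "force": force on the tool from outside, world axes, zero at the start; "ft_torque": the same for the moment, N m; "finger_gap": opening from 0.0 (shut) to 1.0 (fully open).
Only numpy, scipy, OpenCV 4.12 (cv2) and the standard library are available. Lean on these libraries where they do the work, as an engineer would, in place of code of your own. Each camera call takes 0.05 s, during which the arm holds its last target. There are 200 camera calls.

### The job

The two bottles were set down in each other's drip trays beside the tubing pump: first swap them, so that each stands upright and free in the tray the other one came from. Then push the pump's sprung pressure arm back by its upright post, past the click of its ratchet pawl and on to near the end of its travel, and finish while still holding it there against the spring with the gripper, so that a colleague can thread the tubing. Leave the microplate, tip box and dish stack where they are.

Things in the scene. Friction and masses are not known exactly. Their poses are not given: they have to be found in the camera images.
- pump: Low white tubing pump fixed to the bench, 200 (x) x 220 (y) mm, flat top 70 mm above the bench. Origin: centre of its underside. Its -x side is the panel with knob facing the robot. On top, in the pump's frame: a black rotor (68 mm diameter, up to 96 mm high) at x -50, y 5 mm; the pressure arm behind it; a small fixed steel bracket (86 mm high) and the pawl near x 55 to 95, y -70 mm.
- jaw_hinge (a point): Vertical hinge axis of the pressure arm, on the pump's top (70 mm high), at x -5, y -82 mm in the pump's frame. The arm is a 16 mm wide aluminium bar with a grey shoe, its top 87 mm above the bench; at rest it points along the pump's +y and when opened it swings clockwise seen from above, its free end going towards the pump's +x (away from the robot).
- post_mid (a point): Middle of the upright black post at the arm's free end: 16 mm diameter, 45 mm tall, standing 87 to 132 mm above the bench (this point at about 110 mm), 148 mm from the hinge axis. It is round and does not turn in the arm; it may be pushed from its rotor side or pinched from above. Moves with the arm.
- pressure_arm: The pressure arm with its post, one rigid piece; origin on the hinge axis, 71 mm above the bench. Its y axis runs along the bar to the post and it turns with the arm.
- jaw_angle (a joint): Angle of the pressure arm: 0 at rest (sprung shut), growing as the post is pushed back, hard stop at 0.52 rad. The spring needs about 6 N at the post to start and about 12 N near the stop, some 2 N more while the tooth lifts the pawl (from about 0.03 to 0.23 rad). The pawl clicks in at about 0.28 rad; if let go beyond that the arm springs back and is caught by the pawl at about 0.28.
- pawl (a joint): Brass pawl slider near the hinge: 0 when in, grows (up to about 7 mm) as the tooth of the moving arm pushes it out, and snaps back to about 0 at the click.
- tall_bottle: Tall white plastic bottle with grey cap, 158 mm high: body 60 mm diameter up to 105 mm, tapering shoulder to 130 mm, cap 38 mm diameter from 130 to 158 mm. Origin: centre of its underside, z up. About 0.26 kg.
- squat_jar: Short white straight-sided plastic jar with grey lid, 100 mm high: body 56 mm diameter up to 75 mm, lid 60 mm diameter from 75 to 100 mm. Origin: centre of its underside, z up. About 0.24 kg.
- tray_left: Fixed square steel drip tray on the robot's left (+y), 110 x 110 mm outside, rim 12 mm high, walls and floor about 4 mm thick. Origin: centre of its underside. The bench behind this tray (130 to 150 mm farther in the tray's world +x, same y) is always clear and serves to park a bottle.
- tray_right: The same kind of tray on the robot's right (-y).
- microplate: Bystander: flat well plate, 85 x 127 x 16 mm, on the left, outward of and behind the left tray. Origin: centre of its underside.
- tip_box: Bystander: white pipette tip box with grey lid, 85 x 120 x 62 mm, right of and behind the right tray. Origin: centre of its underside.
- dish_stack: Bystander: stack of three closed dishes as one piece, 90 mm diameter, 43 mm high, on the right, outward of the right tray. Origin: centre of its underside.

How it is judged:
By the outcome, as a careful person would: the job done as asked, in the order asked, and still so for the second after the job is handed in, while the arm keeps its last pose, push and grip.
It also fails if it takes over 64 s, if anything falls off the work surface, if the arm or the gripper's body presses on something with over 40 N, if the wrist force passes 120 N, or if a joint passes its speed limit or range.

## Working session

There is one attempt and no reset: what is moved stays moved. The work goes in short steps, Python scripts to look and compute and a tool call to move; the robot and the scene stay as the last step left them, time stands still between calls to the robot, and variables do not carry over. Pictures are saved under pics/ and viewed, about 8 in all and at most 12, crops included, and the job is handed in when it is done.

Besides the shell and the picture viewer there is one more tool, called after "Emit:" by a JSON object that holds its "name" and its "arguments", one argument or row to a line. send_rows: Moves the arm, as the interface text tells. Its arguments: {"type":"object","properties":{"commands":{"type":"array","items":{"type":"object","properties":{"delta_pos":{"type":"array","items":{"type":"number"}},"yaw":{"type":"number"}}}},"grip":{"type":"number"},"force":{"type":"number"}},"required":["commands"]}

```bash
mkdir -p pics; cat > h.py <<'E'
import numpy as np, cv2
from station import manip
def ray(cal,uv,T=None):
    K=np.array([[cal['fx'],0,cal['cx']],[0,cal['fy'],cal['cy']],[0,0,1.]])
    p=cv2.undistortPoints(np.array([[uv]],float),K,np.array(cal['dist_coeffs'],float))[0,0]
    M=np.linalg.inv(np.array(cal['world_to_cam'])) if T is None else T
    return M[:3,3],M[:3,:3]@np.array([p[0],p[1],1])
def onz(cal,uv,z):
    o,d=ray(cal,uv); return o+d*(z-o[2])/d[2]
def proj(cal,P):
    W=np.array(cal['world_to_cam']);K=np.array([[cal['fx'],0,cal['cx']],[0,cal['fy'],cal['cy']],[0,0,1.]])
    return cv2.projectPoints(np.array(P,float).reshape(-1,3),cv2.Rodrigues(W[:3,:3])[0],W[:3,3],K,np.array(cal['dist_coeffs'],float))[0][:,0]
E
python3 - <<'E'
from h import *
s=manip.sense(); print({k:np.round(v,3).tolist() for k,v in s.items()})
for n in('scene','side'):
    im=manip.snapshot(n); cv2.imwrite(f'pics/{n}0.png',im); c=manip.get_calibration(n); print(n,c['fx'],np.linalg.inv(np.array(c['world_to_cam']))[:3,[2,3]].round(3).tolist())
E
```

```text
{'t': 0.0, 'q': [-1.519, 0.528, 1.434, -0.0, 1.181, -0.179], 'qd': [-0.0, -0.001, 0.0, -0.0, 0.001, -0.001], 'tau': [-0.001, -44.234, -17.803, -0.0, 0.009, -0.0], 'tcp_pos': [0.142, -0.608, 0.23], 'tool_rot': [0.993, 0.115, 0.0, -0.001], 'force': [-0.421, -0.61, 0.691], 'ft_torque': [0.022, 0.039, 0.026], 'finger_gap': 0.997}
scene 462.52891666152505 [[-0.643, 1.427], [-0.269, 0.323], [-0.717, 1.016]]
side 489.30653595599233 [[0.511, -0.042], [-0.693, 0.87], [-0.509, 0.731]]
```

View pics/scene0.png

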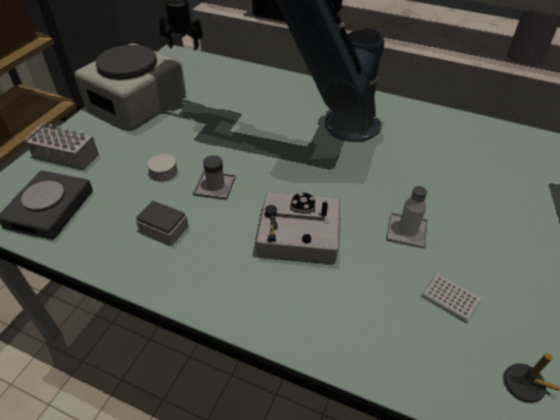

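View pics/side0.png

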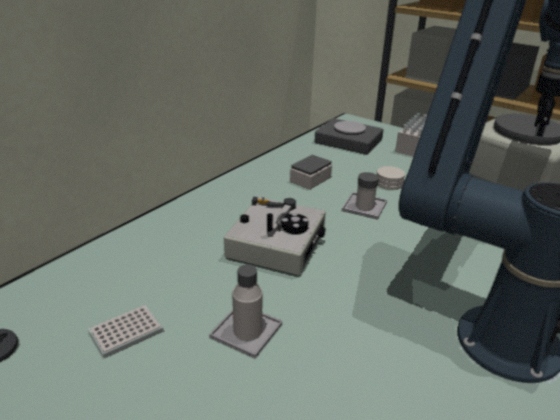

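The scene view shows the tall bottle in the left tray at about (412,215) and the jar in the right tray at (213,175). The pump is at (300,225). The side view agrees. I'll zoom in on both views to get accurate pixels.

```bash
python3 - <<'E'
from h import *
a=cv2.imread('pics/scene0.png');b=cv2.imread('pics/side0.png')
def crop(im,x,y,w,h,W,H): 
    c=cv2.resize(im[y:y+h,x:x+w],(W,H),interpolation=cv2.INTER_CUBIC); return np.clip(c.astype(float)*1.5,0,255).astype(np.uint8)
# 4 crops ; scale 5 ,4
top=np.hstack([crop(a,185,145,60,60,300,300),crop(a,375,180,60,75,240,300),crop(b,340,165,52,60,260,300)])
bot=np.hstack([crop(a,250,185,100,75,400,300),crop(b,205,255,100,100,300,300)])
bot=np.pad(bot,((0,0),(0,100),(0,0)))
cv2.imwrite('pics/z0.png',np.vstack([top,bot]))
cv2.imwrite('pics/z1.png',crop(b,220,180,120,90,800,600))
E
```

```text
(no output)
```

View pics/z0.png

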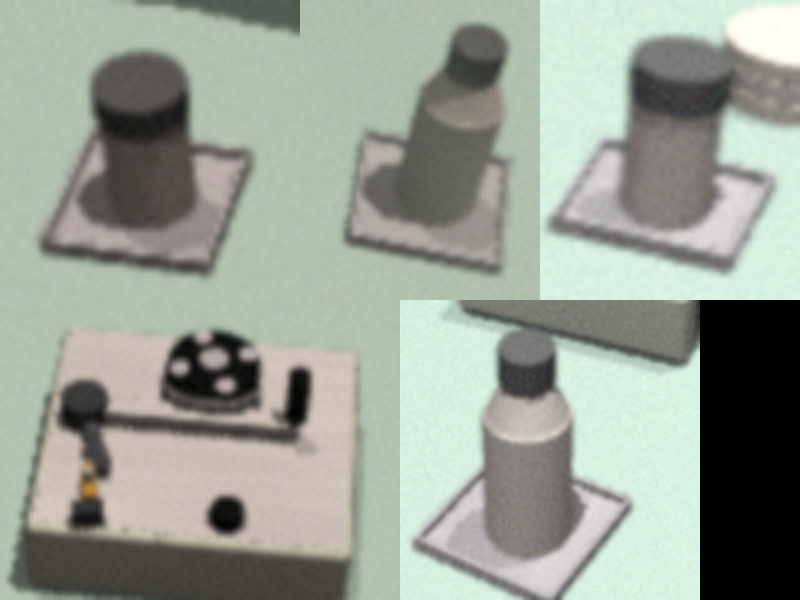

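View pics/z1.png

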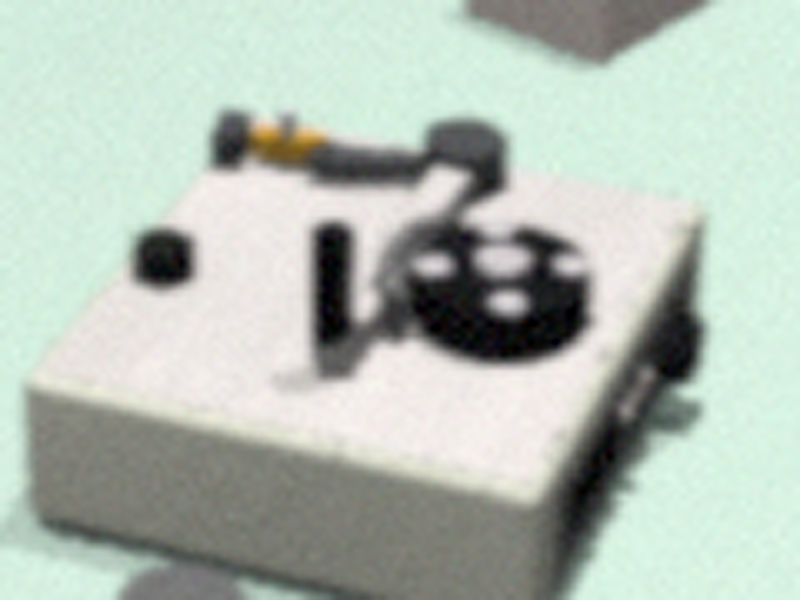

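The zooms show clear tray corners, cap tops, pump-top corners and the upright post. I'll cast rays to those pixels onto planes at their known heights, using both views.

```bash
python3 - <<'E'
from h import *
np.set_printoptions(precision=4,suppress=True)
A=manip.get_calibration('scene');B=manip.get_calibration('side')
def S(n,c,pts,z):
    P=np.array([onz(c,p,z)[:2] for p in pts]); print(n,P.tolist() and P.round(4).tolist(), 'mean',P.mean(0),'d',np.linalg.norm(np.diff(P,axis=0),axis=1)); return P
S('jar A',A,[(213,161.6)],.104);S('jar B',B,[(368.6,177)],.104)
S('tall A',A,[(420,191.2)],.162);S('tall B',B,[(247,270.7)],.162)
S('TR A (diag then)',A,[(193.4,193),(235.4,175.4),(227,197.8)],.012)
S('TR B',B,[(354.4,193.6),(386.6,200.6),(379,217.4),(342,209.4)],.012)
S('TL A',A,[(390.75,213.75),(427,220),(424.5,245),(387,239)],.012)
S('TL B',B,[(210,335.5),(282.3,322.3),(257.7,353)],.012)
S('pump A',A,[(266.25,192.5),(339.25,197.5),(337.5,248.75),(257,241.25)],.07)
S('pump B',B,[(325.75,211.5),(301.75,255),(224.2,237.75)],.07)
S('postA',A,[(324.9,203)],.132);S('postB',B,[(270,214.5)],.132)
S('rotor A',A,[(303,201)],.096);S('rotor B',B,[(295,220)],.096)
S('hinge A',A,[(271,208)],.087);S('plate A',A,[(452,297)],.016);S('tip A',A,[(161,217)],.062);S('dish A',A,[(163,163)],.043)
E
```

```text
jar A [[0.5046, -0.2985]] mean [ 0.5046 -0.2985] d []
jar B [[0.4971, -0.2955]] mean [ 0.4971 -0.2955] d []
tall A [[0.4445, 0.3116]] mean [0.4445 0.3116] d []
tall B [[0.4377, 0.3123]] mean [0.4377 0.3123] d []
TR A (diag then) [[0.5705, -0.3418], [0.4432, -0.2599], [0.5469, -0.2353]] mean [ 0.5202 -0.279 ] d [0.1514 0.1065]
TR B [[0.5559, -0.336], [0.4582, -0.3599], [0.4312, -0.2568], [0.5363, -0.2283]] mean [ 0.4954 -0.2953] d [0.1005 0.1066 0.1089]
TL A [[0.4076, 0.2486], [0.3889, 0.3548], [0.4895, 0.3673], [0.5107, 0.2635]] mean [0.4492 0.3085] d [0.1079 0.1014 0.106 ]
TL B [[0.4852, 0.3734], [0.3942, 0.2525], [0.381, 0.3497]] mean [0.4202 0.3252] d [0.1513 0.0981]
pump A [[0.5307, -0.1076], [0.463, 0.0973], [0.65, 0.155], [0.7125, -0.0509]] mean [0.589  0.0234] d [0.2158 0.1957 0.2152]
pump B [[0.5175, -0.1027], [0.4552, 0.0986], [0.6412, 0.1583]] mean [0.538  0.0514] d [0.2107 0.1954]
postA [[0.5624, 0.0832]] mean [0.5624 0.0832] d []
postB [[0.5601, 0.0844]] mean [0.5601 0.0844] d []
rotor A [[0.5448, 0.0139]] mean [0.5448 0.0139] d []
rotor B [[0.5325, 0.0187]] mean [0.5325 0.0187] d []
hinge A [[0.5988, -0.0611]] mean [ 0.5988 -0.0611] d []
plate A [[0.6393, 0.4677]] mean [0.6393 0.4677] d []
tip A [[0.7352, -0.3415]] mean [ 0.7352 -0.3415] d []
dish A [[0.515, -0.4851]] mean [ 0.515  -0.4851] d []
```

Both views agree to within 10 mm, and the bottles are centred in their trays. Averaged estimates:

| Thing | x (m) | y (m) |
|---|---|---|
| Jar and right tray | 0.501 | -0.297 |
| Tall bottle and left tray | 0.443 | 0.311 |
| Pump centre (yaw 18.3°) | 0.584 | 0.026 |
| Post | 0.560 | 0.085 |

The plan is to park the jar behind the left tray, move the tall bottle to the right tray, then put the jar in the left tray. First I'll hover over the jar.

Emit:
{"name": "send_rows", "arguments": {
  "commands": [
    {"delta_pos": [3.6, 3.1, 0], "yaw": 0},
    {"delta_pos": [3.6, 3.1, 0], "yaw": 0},
    {"delta_pos": [3.6, 3.1, 0], "yaw": 0},
    {"delta_pos": [3.6, 3.1, 0], "yaw": 0},
    {"delta_pos": [3.6, 3.1, 0], "yaw": 0},
    {"delta_pos": [3.6, 3.1, 0], "yaw": 0},
    {"delta_pos": [3.6, 3.1, 0], "yaw": 0},
    {"delta_pos": [3.6, 3.1, 0], "yaw": 0},
    {"delta_pos": [3.6, 3.1, 0], "yaw": 0},
    {"delta_pos": [3.5, 3.1, 0], "yaw": 0}
  ],
  "grip": -1,
  "force": 40
}}

```text
t: 1.35
tcp_pos: [0.507, -0.2883, 0.226]
tool_rot: [0.994, 0.111, -0.001, -0.004]
force: [0.6, -0.9, 0.1]
finger_gap: 0.999
```

```bash
cat >> h.py <<'E'
from scipy.spatial.transform import Rotation as R
def wristT(s,c):
    T=np.eye(4);T[:3,:3]=R.from_quat(s['tool_rot']).as_matrix();T[:3,3]=s['tcp_pos'];return T@np.array(c['mount'])
def wz(s,c,uv,z):
    o,d=ray(c,uv,wristT(s,c)); return (o+d*(z-o[2])/d[2])[:2].round(4)
E
python3 - <<'E'
from h import *
s=manip.sense();c=manip.get_calibration('wrist');im=manip.snapshot('wrist');cv2.imwrite('pics/w1.png',im)
import pickle;pickle.dump(s,open('pics/w1.pkl','wb'))
print(np.array(c['mount']).round(3).tolist(),s['tcp_pos'],s['t'],s['q'],s['tool_rot'])
T=np.linalg.inv(wristT(s,c));c['world_to_cam']=T
print(proj(c,[[.501,-.297,.104]]))
E
```

```text
[[-0.0, -0.953, -0.303, 0.078], [1.0, -0.0, 0.0, 0.0], [-0.0, -0.303, 0.953, -0.144], [0.0, 0.0, 0.0, 1.0]] [ 0.50701621 -0.28834683  0.22597046] 1.35 [-0.71017133  0.47982888  1.54103523  0.00342157  1.12766433  0.63764403] [ 0.99386615  0.11052452 -0.00123175 -0.00359024]
[[285.98418555 207.32616954]]
```

View pics/w1.png

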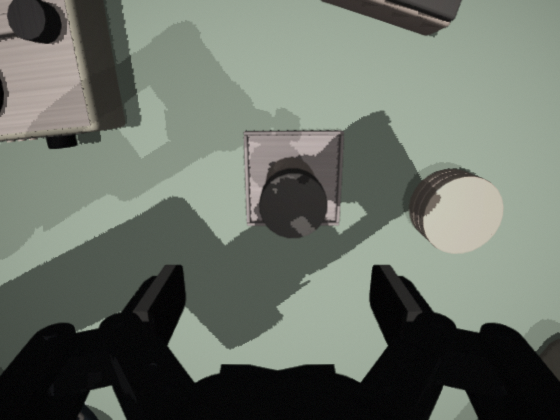

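The wrist view shows the jar lid centred at about (293,204). The right tray's corners are at (245,131), (341,131), (340,222) and (247,222). The jaw centre is at column 278.

```bash
python3 - <<'E'
from h import *
import pickle
s=pickle.load(open('pics/w1.pkl','rb'));c=manip.get_calibration('wrist')
im=cv2.imread('pics/w1.png');hsv=cv2.cvtColor(im,cv2.COLOR_BGR2HSV)
m=cv2.inRange(im,(0,0,0),(75,75,75));m[:150]=0;m[250:]=0;m[:,:240]=0;m[:,345:]=0
g=cv2.medianBlur(cv2.cvtColor(im,cv2.COLOR_BGR2GRAY),5)[150:250,240:350]
print(cv2.HoughCircles(g,cv2.HOUGH_GRADIENT,1.5,50,param1=60,param2=15,minRadius=27,maxRadius=40))
print('lid',wz(s,c,(293,204),.104),wz(s,c,(260,204),.104),wz(s,c,(326,204),.104))
P=[wz(s,c,p,.012) for p in((245,131),(341,131),(340,222),(247,222))];print('tray',P,np.mean(P,0))
E
```

```text
[[[51.75 53.25 34.2 ]]]
lid [ 0.5053 -0.3022] [ 0.499  -0.2744] [ 0.5116 -0.33  ]
tray [array([ 0.5474, -0.2422]), array([ 0.5705, -0.344 ]), array([ 0.4687, -0.372 ]), array([ 0.4442, -0.2646])] [ 0.5077 -0.3057]
```

Emit:
{"name": "send_rows", "arguments": {
  "commands": [
    {"delta_pos": [-0.2, -1.3, -1], "yaw": 0},
    {"delta_pos": [0, 0, -3], "yaw": 0},
    {"delta_pos": [0, 0, -3], "yaw": 0},
    {"delta_pos": [0, 0, -2], "yaw": 0},
    {"delta_pos": [0, 0, 0], "yaw": 0}
  ]
}}

```text
t: 2.02
tcp_pos: [0.5061, -0.3005, 0.1305]
tool_rot: [0.994, 0.112, -0.001, -0.005]
force: [-0.5, 0.0, 0.1]
finger_gap: 1.002
```

Emit:
{"name": "send_rows", "arguments": {
  "commands": [
    {"delta_pos": [-0.1, 0, -2], "yaw": 0},
    {"delta_pos": [0, 0, -2], "yaw": 0},
    {"delta_pos": [0, 0, -1.5], "yaw": 0},
    {"delta_pos": [0, 0, -0.8], "yaw": 0},
    {"delta_pos": [0, 0, 0], "yaw": 0}
  ]
}}

```text
t: 2.65
tcp_pos: [0.5046, -0.3061, 0.0679]
tool_rot: [0.994, 0.109, 0.001, -0.003]
force: [0.4, 0.4, 0.8]
finger_gap: 0.999
```

Emit:
{"name": "send_rows", "arguments": {
  "commands": [
    {"delta_pos": [0, 0, 0], "yaw": 0},
    {"delta_pos": [0, 0, 0], "yaw": 0},
    {"delta_pos": [0, 0, 0], "yaw": 0},
    {"delta_pos": [0, 0, 0], "yaw": 0},
    {"delta_pos": [0, 0, 0], "yaw": 0},
    {"delta_pos": [0, 0, 0], "yaw": 0}
  ],
  "grip": 1,
  "force": 45
}}

```text
t: 3.4
tcp_pos: [0.5051, -0.306, 0.0691]
tool_rot: [0.994, 0.11, 0.001, -0.002]
force: [1.1, -0.0, -2.0]
finger_gap: 0.689
```

Gap is about 59 mm, so the jar is held. Lifting and carrying it to the park spot.

Emit:
{"name": "send_rows", "arguments": {
  "commands": [
    {"delta_pos": [0, 0, 2], "yaw": 0},
    {"delta_pos": [0, 0, 5], "yaw": 0},
    {"delta_pos": [0, 0, 5], "yaw": 0},
    {"delta_pos": [0, 0, 4.5], "yaw": 0},
    {"delta_pos": [0.3, 3, 0.5], "yaw": 0},
    {"delta_pos": [0.7, 5, 0], "yaw": 0},
    {"delta_pos": [0.7, 5, 0], "yaw": 0},
    {"delta_pos": [0.7, 5, 0], "yaw": 0},
    {"delta_pos": [0.7, 5, 0], "yaw": 0},
    {"delta_pos": [0.7, 5, 0], "yaw": 0}
  ]
}}

```text
t: 4.65
tcp_pos: [0.541, -0.0215, 0.242]
tool_rot: [0.994, 0.105, 0.001, -0.002]
force: [0.4, -0.3, -2.2]
finger_gap: 0.689
```

Emit:
{"name": "send_rows", "arguments": {
  "commands": [
    {"delta_pos": [0.7, 5, 0], "yaw": 0},
    {"delta_pos": [0.7, 5, 0], "yaw": 0},
    {"delta_pos": [0.7, 5, 0], "yaw": 0},
    {"delta_pos": [0.7, 5, 0], "yaw": 0},
    {"delta_pos": [0.7, 5, 0], "yaw": 0},
    {"delta_pos": [0.5, 4, 0], "yaw": 0},
    {"delta_pos": [0, 0, 0], "yaw": 0}
  ]
}}

```text
t: 5.52
tcp_pos: [0.5784, 0.2816, 0.2388]
tool_rot: [0.994, 0.108, -0.001, -0.002]
force: [-0.3, -0.6, -4.1]
finger_gap: 0.688
```

Emit:
{"name": "send_rows", "arguments": {
  "commands": [
    {"delta_pos": [0.6, 3, 0], "yaw": 0},
    {"delta_pos": [0, 0, -3], "yaw": 0},
    {"delta_pos": [0, 0, -4], "yaw": 0},
    {"delta_pos": [0, 0, -4], "yaw": 0},
    {"delta_pos": [0, 0, -2], "yaw": 0},
    {"delta_pos": [0, 0, -1], "yaw": 0},
    {"delta_pos": [0, 0, 0], "yaw": 0}
  ]
}}

```text
t: 6.4
tcp_pos: [0.5828, 0.3064, 0.0931]
tool_rot: [0.994, 0.106, -0.003, 0.0]
force: [-0.5, -1.2, -2.7]
finger_gap: 0.687
```

Emit:
{"name": "send_rows", "arguments": {
  "commands": [
    {"delta_pos": [0.1, 0.4, -1], "yaw": 0},
    {"delta_pos": [0, 0, -0.8], "yaw": 0},
    {"delta_pos": [0, 0, -0.5], "yaw": 0},
    {"delta_pos": [0, 0, -0.3], "yaw": 0},
    {"delta_pos": [0, 0, 0], "yaw": 0}
  ]
}}

```text
t: 7.02
tcp_pos: [0.586, 0.3112, 0.0684]
tool_rot: [0.994, 0.106, 0.0, -0.001]
force: [0.5, -0.5, -2.3]
finger_gap: 0.693
```

Emit:
{"name": "send_rows", "arguments": {
  "commands": [
    {"delta_pos": [0, 0, -0.3], "yaw": 0},
    {"delta_pos": [0, 0, -0.2], "yaw": 0},
    {"delta_pos": [0, 0, 0], "yaw": 0}
  ]
}}

```text
t: 7.4
tcp_pos: [0.5873, 0.3117, 0.0652]
tool_rot: [0.994, 0.107, 0.002, -0.001]
force: [0.9, -0.4, -4.2]
finger_gap: 0.69
```

Emit:
{"name": "send_rows", "arguments": {
  "commands": [
    {"delta_pos": [0, 0, -0.2], "yaw": 0},
    {"delta_pos": [0, 0, 0], "yaw": 0}
  ]
}}

```text
t: 7.65
tcp_pos: [0.5883, 0.312, 0.0652]
tool_rot: [0.994, 0.107, 0.003, -0.001]
force: [-1.1, 0.1, -3.2]
finger_gap: 0.692
```

Emit:
{"name": "send_rows", "arguments": {
  "commands": [
    {"delta_pos": [0, 0, 0], "yaw": 0},
    {"delta_pos": [0, 0, 0], "yaw": 0},
    {"delta_pos": [0, 0, 0], "yaw": 0},
    {"delta_pos": [0, 0, 0], "yaw": 0}
  ],
  "grip": -1
}}

```text
t: 8.15
tcp_pos: [0.5891, 0.3122, 0.0652]
tool_rot: [0.994, 0.107, 0.004, -0.001]
force: [0.5, 0.1, 0.1]
finger_gap: 1.002
```

Emit:
{"name": "send_rows", "arguments": {
  "commands": [
    {"delta_pos": [0, 0, 3], "yaw": 0},
    {"delta_pos": [0, 0, 5], "yaw": 0},
    {"delta_pos": [0, 0, 5], "yaw": 0},
    {"delta_pos": [0, 0, 5], "yaw": 0},
    {"delta_pos": [-3, 0, 3], "yaw": 0},
    {"delta_pos": [-4, 0, 0], "yaw": 0},
    {"delta_pos": [-4, 0, 0], "yaw": 0},
    {"delta_pos": [-3, 0, 0], "yaw": 0},
    {"delta_pos": [0, 0, 0], "yaw": 0}
  ]
}}

```text
t: 9.28
tcp_pos: [0.4442, 0.311, 0.2815]
tool_rot: [0.994, 0.106, 0.005, -0.002]
force: [0.7, -0.3, 0.5]
finger_gap: 1.0
```

```bash
python3 - <<'E'
from h import *
s=manip.sense();c=manip.get_calibration('wrist');im=manip.snapshot('wrist');cv2.imwrite('pics/w2.png',im)
import pickle;pickle.dump(s,open('pics/w2.pkl','wb'))
print(s['tcp_pos'],s['t'],s['tool_rot'])
c['world_to_cam']=np.linalg.inv(wristT(s,c))
print(proj(c,[[.443,.311,.162],[.588,.312,.1]]))
E
```

```text
[0.44420427 0.31102455 0.28150732] 9.275 [ 0.99436419  0.10589508  0.00477057 -0.00182303]
[[276.80857897 202.42226895]
 [309.02036527  35.88889784]]
```

View pics/w2.png

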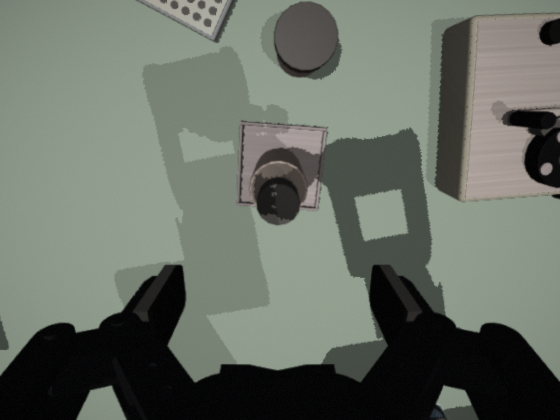

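The cap top is at about (278,202), left tray corners at (241,121), (327,127), (319,210) and (238,203), and the parked jar stands upright at (306,36). The post is also visible at (530,118).

```bash
python3 - <<'E'
from h import *
import pickle
s=pickle.load(open('pics/w2.pkl','rb'));c=manip.get_calibration('wrist')
print('cap',wz(s,c,(278,202),.162),'jar',wz(s,c,(306,36),.1))
P=[wz(s,c,p,.012) for p in((241,121),(327,127),(319,210),(238,203))];print('tray',P,np.mean(P,0))
print('pump corners',wz(s,c,(473,18),.07),wz(s,c,(466,197),.07),'post top',wz(s,c,(513,116),.132))
E
```

```text
cap [0.4436 0.3101] jar [0.5873 0.3147]
tray [array([0.4937, 0.3682]), array([0.5093, 0.2614]), array([0.4012, 0.2443]), array([0.3878, 0.3529])] [0.448  0.3067]
pump corners [0.6491 0.1522] [0.4695 0.0915] post top [0.5595 0.1172]
```

Emit:
{"name": "send_rows", "arguments": {
  "commands": [
    {"delta_pos": [0, 0, -3], "yaw": 0},
    {"delta_pos": [0, 0, -3], "yaw": 0},
    {"delta_pos": [0, 0, -2], "yaw": 0},
    {"delta_pos": [0, 0, 0], "yaw": 0}
  ]
}}

```text
t: 9.82
tcp_pos: [0.4534, 0.312, 0.2006]
tool_rot: [0.994, 0.105, 0.01, -0.003]
force: [0.5, 0.0, -0.9]
finger_gap: 0.999
```

Emit:
{"name": "send_rows", "arguments": {
  "commands": [
    {"delta_pos": [-0.9, -0.2, 0], "yaw": 0},
    {"delta_pos": [0, 0, -2], "yaw": 0},
    {"delta_pos": [0, 0, -2], "yaw": 0},
    {"delta_pos": [0, 0, -1.5], "yaw": 0},
    {"delta_pos": [0, 0, -0.5], "yaw": 0},
    {"delta_pos": [0, 0, 0], "yaw": 0}
  ]
}}

```text
t: 10.58
tcp_pos: [0.4483, 0.3112, 0.144]
tool_rot: [0.994, 0.104, 0.016, -0.005]
force: [0.4, 0.4, -0.1]
finger_gap: 1.002
```

Emit:
{"name": "send_rows", "arguments": {
  "commands": [
    {"delta_pos": [-0.5, 0, -0.8], "yaw": 0},
    {"delta_pos": [-0.2, 0, -0.5], "yaw": 0},
    {"delta_pos": [0, 0, 0], "yaw": 0}
  ]
}}

```text
t: 10.95
tcp_pos: [0.4413, 0.3115, 0.1313]
tool_rot: [0.994, 0.104, 0.017, -0.005]
force: [0.4, 0.6, 0.3]
finger_gap: 1.001
```

Emit:
{"name": "send_rows", "arguments": {
  "commands": [
    {"delta_pos": [0, 0, 0], "yaw": 0},
    {"delta_pos": [0, 0, 0], "yaw": 0},
    {"delta_pos": [0, 0, 0], "yaw": 0},
    {"delta_pos": [0, 0, 0], "yaw": 0},
    {"delta_pos": [0, 0, 0], "yaw": 0},
    {"delta_pos": [0, 0, 0], "yaw": 0}
  ],
  "grip": 1,
  "force": 45
}}

```text
t: 11.7
tcp_pos: [0.4418, 0.3115, 0.1318]
tool_rot: [0.994, 0.104, 0.017, -0.005]
force: [-0.5, 0.0, -0.3]
finger_gap: 0.431
```

```bash
python3 - <<'E'
from h import *
s=manip.sense();print(s['q'].round(4),R.from_quat(s['tool_rot']).as_matrix()[:,2].round(4),s['tool_rot'].round(4),s['force'])
E
```

```text
[ 0.408   0.5467  1.763  -0.002   0.7956  1.7712] [ 0.0338  0.0131 -0.9993] [ 0.9944  0.1043  0.0175 -0.0047] [-0.46077142  0.00687037 -0.26696932]
```

Cap is held (about 37 mm). Lifting and carrying to the right tray.

Emit:
{"name": "send_rows", "arguments": {
  "commands": [
    {"delta_pos": [0, 0, 2], "yaw": 0},
    {"delta_pos": [0, 0, 5], "yaw": 0},
    {"delta_pos": [0, 0, 5], "yaw": 0},
    {"delta_pos": [0, 0, 4.5], "yaw": 0},
    {"delta_pos": [0.3, -2, 0.5], "yaw": 0},
    {"delta_pos": [0.5, -5, 0], "yaw": 0},
    {"delta_pos": [0.5, -5, 0], "yaw": 0},
    {"delta_pos": [0.5, -5, 0], "yaw": 0},
    {"delta_pos": [0.5, -5, 0], "yaw": 0},
    {"delta_pos": [0.5, -5, 0], "yaw": 0}
  ]
}}

```text
t: 12.95
tcp_pos: [0.4651, 0.0367, 0.3032]
tool_rot: [0.994, 0.108, 0.014, -0.005]
force: [-0.0, 0.9, -2.3]
finger_gap: 0.432
```

Emit:
{"name": "send_rows", "arguments": {
  "commands": [
    {"delta_pos": [0.5, -5, 0], "yaw": 0},
    {"delta_pos": [0.5, -5, 0], "yaw": 0},
    {"delta_pos": [0.5, -5, 0], "yaw": 0},
    {"delta_pos": [0.5, -5, 0], "yaw": 0},
    {"delta_pos": [0.5, -5, 0], "yaw": 0},
    {"delta_pos": [0.3, -3, 0], "yaw": 0},
    {"delta_pos": [0, 0, 0], "yaw": 0}
  ]
}}

```text
t: 13.82
tcp_pos: [0.4905, -0.255, 0.2993]
tool_rot: [0.994, 0.105, 0.013, -0.007]
force: [0.1, 0.5, -2.0]
finger_gap: 0.433
```

Emit:
{"name": "send_rows", "arguments": {
  "commands": [
    {"delta_pos": [1.2, -4.5, 0], "yaw": 0},
    {"delta_pos": [0.3, -0.3, 0], "yaw": 0},
    {"delta_pos": [0, 0, -3], "yaw": 0},
    {"delta_pos": [0, 0, -4], "yaw": 0},
    {"delta_pos": [0, 0, -3], "yaw": 0},
    {"delta_pos": [0, 0, -1], "yaw": 0},
    {"delta_pos": [0, 0, 0], "yaw": 0}
  ]
}}

```text
t: 14.7
tcp_pos: [0.5041, -0.294, 0.1851]
tool_rot: [0.994, 0.107, 0.011, -0.012]
force: [-0.1, -0.7, -0.8]
finger_gap: 0.432
```

Emit:
{"name": "send_rows", "arguments": {
  "commands": [
    {"delta_pos": [0.2, -0.6, 0], "yaw": 0},
    {"delta_pos": [0, 0, -2], "yaw": 0},
    {"delta_pos": [0, 0, -1.5], "yaw": 0},
    {"delta_pos": [0, 0, -0.7], "yaw": 0},
    {"delta_pos": [0, 0, 0], "yaw": 0}
  ]
}}

```text
t: 15.32
tcp_pos: [0.51, -0.3035, 0.1475]
tool_rot: [0.994, 0.108, 0.015, -0.007]
force: [-0.3, -0.3, -1.4]
finger_gap: 0.431
```

Emit:
{"name": "send_rows", "arguments": {
  "commands": [
    {"delta_pos": [-0.2, 0, -0.8], "yaw": 0},
    {"delta_pos": [-0.1, 0, -0.4], "yaw": 0},
    {"delta_pos": [0, 0, -0.3], "yaw": 0},
    {"delta_pos": [0, 0, 0], "yaw": 0}
  ]
}}

```text
t: 15.82
tcp_pos: [0.5073, -0.304, 0.1325]
tool_rot: [0.994, 0.108, 0.016, -0.007]
force: [-0.3, 0.2, -2.2]
finger_gap: 0.431
```

Emit:
{"name": "send_rows", "arguments": {
  "commands": [
    {"delta_pos": [0, 0, -0.2], "yaw": 0},
    {"delta_pos": [0, 0, 0], "yaw": 0}
  ]
}}

```text
t: 16.08
tcp_pos: [0.508, -0.3047, 0.1321]
tool_rot: [0.994, 0.108, 0.016, -0.006]
force: [0.8, -0.3, -2.5]
finger_gap: 0.437
```

Emit:
{"name": "send_rows", "arguments": {
  "commands": [
    {"delta_pos": [0, 0, -0.2], "yaw": 0},
    {"delta_pos": [0, 0, 0], "yaw": 0}
  ]
}}

```text
t: 16.32
tcp_pos: [0.5086, -0.3052, 0.132]
tool_rot: [0.994, 0.108, 0.017, -0.005]
force: [0.1, 0.4, -3.2]
finger_gap: 0.433
```

Emit:
{"name": "send_rows", "arguments": {
  "commands": [
    {"delta_pos": [0, 0, 0], "yaw": 0},
    {"delta_pos": [0, 0, 0], "yaw": 0},
    {"delta_pos": [0, 0, 0], "yaw": 0},
    {"delta_pos": [0, 0, 0], "yaw": 0},
    {"delta_pos": [0, 0, 0], "yaw": 0}
  ],
  "grip": -1
}}

```text
t: 16.95
tcp_pos: [0.5091, -0.3056, 0.1319]
tool_rot: [0.994, 0.108, 0.018, -0.004]
force: [-0.1, 0.8, -0.2]
finger_gap: 1.003
```

Emit:
{"name": "send_rows", "arguments": {
  "commands": [
    {"delta_pos": [0, 0, 2], "yaw": 0},
    {"delta_pos": [0, 0, 4], "yaw": 0},
    {"delta_pos": [0, 0, 3], "yaw": 0},
    {"delta_pos": [0, 0, 1], "yaw": 0},
    {"delta_pos": [0, 0, 0], "yaw": 0}
  ]
}}

```text
t: 17.58
tcp_pos: [0.508, -0.3047, 0.2329]
tool_rot: [0.994, 0.108, 0.016, -0.006]
force: [-1.0, 0.0, -0.2]
finger_gap: 0.997
```

```bash
python3 - <<'E'
from h import *
s=manip.sense();im=manip.snapshot('wrist');cv2.imwrite('pics/w3.png',im)
import pickle;pickle.dump(s,open('pics/w3.pkl','wb'))
b=manip.snapshot('side');cv2.imwrite('pics/s3.png',b)
x=np.hstack([cv2.resize(im,(440,330)),cv2.resize(b[140:250,300:420],(360,330))]);cv2.imwrite('pics/m3.png',x)
print(s['tcp_pos'],s['t'],R.from_quat(s['tool_rot']).as_matrix()[:,2].round(4))
E
```

```text
[ 0.50798156 -0.30466954  0.23291365] 17.575 [ 0.0315  0.0152 -0.9994]
```

View pics/m3.png

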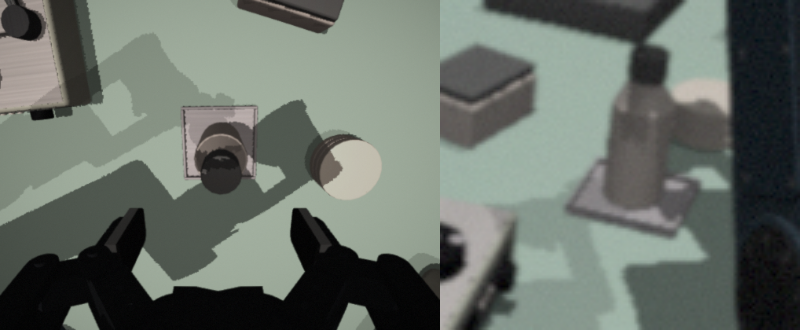

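The tall bottle stands upright inside the right tray in both views. Back to the parked jar at (0.588, 0.313).

Emit:
{"name": "send_rows", "arguments": {
  "commands": [
    {"delta_pos": [0.3, 3, 2], "yaw": 0},
    {"delta_pos": [0.7, 5.5, 0], "yaw": 0},
    {"delta_pos": [0.7, 5.5, 0], "yaw": 0},
    {"delta_pos": [0.7, 5.5, 0], "yaw": 0},
    {"delta_pos": [0.7, 5.5, 0], "yaw": 0},
    {"delta_pos": [0.7, 5.5, 0], "yaw": 0},
    {"delta_pos": [0.7, 5.5, 0], "yaw": 0},
    {"delta_pos": [0.7, 5.5, 0], "yaw": 0},
    {"delta_pos": [0.7, 5.5, 0], "yaw": 0},
    {"delta_pos": [0.7, 5.5, 0], "yaw": 0}
  ]
}}

```text
t: 18.92
tcp_pos: [0.5674, 0.2331, 0.236]
tool_rot: [0.995, 0.102, 0.004, -0.011]
force: [0.2, -0.4, -0.2]
finger_gap: 1.0
```

Emit:
{"name": "send_rows", "arguments": {
  "commands": [
    {"delta_pos": [0.5, 4, 0], "yaw": 0},
    {"delta_pos": [0.3, 2, 0], "yaw": 0},
    {"delta_pos": [0, 0, 0], "yaw": 0}
  ]
}}

```text
t: 19.3
tcp_pos: [0.573, 0.2978, 0.2308]
tool_rot: [0.994, 0.105, 0.0, -0.01]
force: [-0.7, -0.1, -0.5]
finger_gap: 0.996
```

Emit:
{"name": "send_rows", "arguments": {
  "commands": [
    {"delta_pos": [1.5, 1.5, 0], "yaw": 0},
    {"delta_pos": [0, 0, -3], "yaw": 0},
    {"delta_pos": [0, 0, -4], "yaw": 0},
    {"delta_pos": [0, 0, -2.5], "yaw": 0},
    {"delta_pos": [0, 0, -1], "yaw": 0},
    {"delta_pos": [0, 0, 0], "yaw": 0}
  ]
}}

```text
t: 20.05
tcp_pos: [0.5889, 0.3012, 0.1221]
tool_rot: [0.995, 0.1, -0.002, -0.007]
force: [-0.3, 0.2, 0.9]
finger_gap: 0.998
```

Emit:
{"name": "send_rows", "arguments": {
  "commands": [
    {"delta_pos": [0, 1.2, 0], "yaw": 0},
    {"delta_pos": [0, 0, -2], "yaw": 0},
    {"delta_pos": [0, 0, -1.5], "yaw": 0},
    {"delta_pos": [0, 0, -1], "yaw": 0},
    {"delta_pos": [0, 0, -0.4], "yaw": 0},
    {"delta_pos": [0, 0, 0], "yaw": 0}
  ]
}}

```text
t: 20.8
tcp_pos: [0.5902, 0.3142, 0.0721]
tool_rot: [0.995, 0.1, -0.0, -0.007]
force: [0.0, -0.5, 0.3]
finger_gap: 1.001
```

Emit:
{"name": "send_rows", "arguments": {
  "commands": [
    {"delta_pos": [0, 0, -0.6], "yaw": 0},
    {"delta_pos": [0, 0, 0], "yaw": 0}
  ]
}}

```text
t: 21.05
tcp_pos: [0.5906, 0.3142, 0.0663]
tool_rot: [0.995, 0.1, 0.0, -0.007]
force: [-0.3, -0.4, 0.1]
finger_gap: 1.005
```

Emit:
{"name": "send_rows", "arguments": {
  "commands": [
    {"delta_pos": [0, 0, 0], "yaw": 0},
    {"delta_pos": [0, 0, 0], "yaw": 0},
    {"delta_pos": [0, 0, 0], "yaw": 0},
    {"delta_pos": [0, 0, 0], "yaw": 0},
    {"delta_pos": [0, 0, 0], "yaw": 0}
  ],
  "grip": 1,
  "force": 45
}}

```text
t: 21.68
tcp_pos: [0.5911, 0.3145, 0.0671]
tool_rot: [0.995, 0.1, 0.001, -0.008]
force: [0.6, -0.1, -1.0]
finger_gap: 0.693
```

Emit:
{"name": "send_rows", "arguments": {
  "commands": [
    {"delta_pos": [0, 0, 2], "yaw": 0},
    {"delta_pos": [0, 0, 3], "yaw": 0},
    {"delta_pos": [-2, 0, 1], "yaw": 0},
    {"delta_pos": [-4, 0, 0], "yaw": 0},
    {"delta_pos": [-4, 0, 0], "yaw": 0},
    {"delta_pos": [-3, 0, 0], "yaw": 0},
    {"delta_pos": [0, 0, 0], "yaw": 0}
  ]
}}

```text
t: 22.55
tcp_pos: [0.4579, 0.3135, 0.1344]
tool_rot: [0.995, 0.1, 0.003, -0.008]
force: [0.4, -0.3, -3.2]
finger_gap: 0.689
```

Emit:
{"name": "send_rows", "arguments": {
  "commands": [
    {"delta_pos": [-0.9, -0.3, -1], "yaw": 0},
    {"delta_pos": [0, 0, -2], "yaw": 0},
    {"delta_pos": [0, 0, -1.5], "yaw": 0},
    {"delta_pos": [0, 0, -0.8], "yaw": 0},
    {"delta_pos": [0, 0, 0], "yaw": 0}
  ]
}}

```text
t: 23.18
tcp_pos: [0.4521, 0.3104, 0.0801]
tool_rot: [0.995, 0.099, 0.005, -0.008]
force: [-0.8, -0.1, -2.6]
finger_gap: 0.693
```

Emit:
{"name": "send_rows", "arguments": {
  "commands": [
    {"delta_pos": [-0.4, 0, -0.5], "yaw": 0},
    {"delta_pos": [0, 0, -0.3], "yaw": 0},
    {"delta_pos": [0, 0, -0.2], "yaw": 0},
    {"delta_pos": [0, 0, 0], "yaw": 0}
  ]
}}

```text
t: 23.68
tcp_pos: [0.4496, 0.3111, 0.0714]
tool_rot: [0.995, 0.099, 0.007, -0.009]
force: [0.6, -0.0, -2.9]
finger_gap: 0.685
```

Emit:
{"name": "send_rows", "arguments": {
  "commands": [
    {"delta_pos": [0, 0, -0.2], "yaw": 0},
    {"delta_pos": [0, 0, 0], "yaw": 0}
  ]
}}

```text
t: 23.92
tcp_pos: [0.4508, 0.3116, 0.0714]
tool_rot: [0.995, 0.1, 0.009, -0.009]
force: [-0.8, -0.9, -3.2]
finger_gap: 0.689
```

Emit:
{"name": "send_rows", "arguments": {
  "commands": [
    {"delta_pos": [0, 0, 0], "yaw": 0},
    {"delta_pos": [0, 0, 0], "yaw": 0},
    {"delta_pos": [0, 0, 0], "yaw": 0},
    {"delta_pos": [0, 0, 0], "yaw": 0}
  ],
  "grip": -1
}}

```text
t: 24.42
tcp_pos: [0.4518, 0.312, 0.0717]
tool_rot: [0.995, 0.1, 0.01, -0.01]
force: [-0.5, 0.4, -0.1]
finger_gap: 0.997
```

Emit:
{"name": "send_rows", "arguments": {
  "commands": [
    {"delta_pos": [0, 0, 2], "yaw": 0},
    {"delta_pos": [0, 0, 5], "yaw": 0},
    {"delta_pos": [0, 0, 5], "yaw": 0},
    {"delta_pos": [0, 0, 5], "yaw": 0},
    {"delta_pos": [0, 0, 0], "yaw": 0}
  ]
}}

```text
t: 25.05
tcp_pos: [0.4508, 0.3114, 0.2456]
tool_rot: [0.995, 0.099, 0.009, -0.009]
force: [0.6, 0.4, -0.2]
finger_gap: 0.999
```

```bash
python3 - <<'E'
from h import *
s=manip.sense();im=manip.snapshot('wrist');cv2.imwrite('pics/w4.png',im)
import pickle;pickle.dump(s,open('pics/w4.pkl','wb'))
b=manip.snapshot('side');cv2.imwrite('pics/s4.png',b)
x=np.hstack([cv2.resize(im,(440,330)),cv2.resize(b[250:370,190:310],(330,330))]);cv2.imwrite('pics/m4.png',x)
print(s['tcp_pos'],s['t'],s['q'].round(3),R.from_quat(s['tool_rot']).as_matrix().round(3).tolist())
E
```

```text
[0.45077541 0.31144621 0.24562414] 25.05 [0.394 0.396 1.629 0.014 1.094 1.759] [[0.98, 0.198, 0.016], [0.198, -0.98, 0.02], [0.02, -0.017, -1.0]]
```

View pics/m4.png

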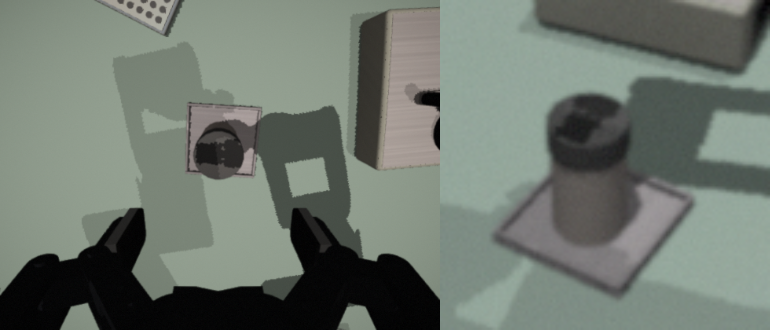

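The jar stands upright and free in the left tray. Now I'll turn the jaws to lie across the pressure arm, about along world x, and hover over the post.

Emit:
{"name": "send_rows", "arguments": {
  "commands": [
    {"delta_pos": [1.2, -2.4, 0], "yaw": 0.17},
    {"delta_pos": [1.2, -2.4, 0], "yaw": 0.17},
    {"delta_pos": [1.2, -2.4, 0], "yaw": 0.17},
    {"delta_pos": [1.2, -2.4, 0], "yaw": 0.17},
    {"delta_pos": [1.2, -2.4, 0], "yaw": 0.17},
    {"delta_pos": [1.2, -2.4, 0], "yaw": 0.17},
    {"delta_pos": [1.2, -2.4, 0], "yaw": 0.17},
    {"delta_pos": [1.2, -2.4, 0], "yaw": 0.17},
    {"delta_pos": [1.2, -2.4, 0], "yaw": 0.17},
    {"delta_pos": [0, 0, 0], "yaw": 0}
  ]
}}

```text
t: 26.4
tcp_pos: [0.5445, 0.0855, 0.2187]
tool_rot: [0.63, 0.777, -0.022, -0.012]
force: [-0.2, 0.5, -0.9]
finger_gap: 1.0
```

```bash
python3 - <<'E'
from h import *
s=manip.sense();c=manip.get_calibration('wrist');im=manip.snapshot('wrist');cv2.imwrite('pics/w5.png',im)
import pickle;pickle.dump(s,open('pics/w5.pkl','wb'))
print(s['tcp_pos'],s['t'],s['q'].round(3),R.from_quat(s['tool_rot']).as_matrix().round(3).tolist())
c['world_to_cam']=np.linalg.inv(wristT(s,c))
print(proj(c,[[.560,.085,.132],[.56,.085,.087],[.605,-.053,.087]]))
E
```

```text
[0.54454153 0.08548977 0.21867632] 26.4 [-0.036  0.464  1.597 -0.022  1.127 -0.234] [[-0.207, 0.977, -0.047], [0.978, 0.206, -0.018], [-0.008, -0.05, -0.999]]
[[302.07062098 214.95313016]
 [300.83592916 197.79452249]
 [312.48502288 331.85906754]]
```

View pics/w5.png

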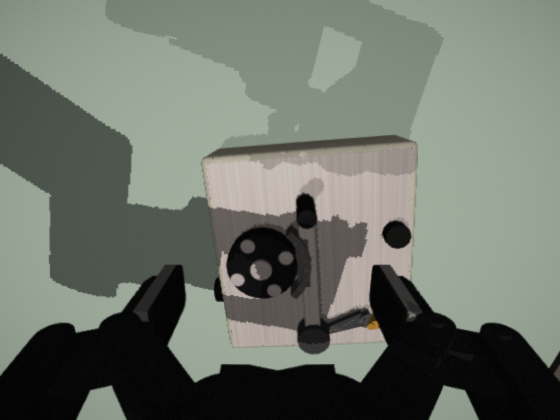

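The post top shows at (307,216), its base near (304,203), and the hinge at (313,333). These match the projected positions to within 5 px.

```bash
python3 - <<'E'
from h import *
import pickle
s=pickle.load(open('pics/w5.pkl','rb'));c=manip.get_calibration('wrist')
p=wz(s,c,(307,215),.132);h=wz(s,c,(313,333),.09);r=wz(s,c,(262,265),.096);print('post',p,'hinge',h,'rotor',r,'len',np.linalg.norm(p-h))
C=[wz(s,c,q,.07) for q in((205,158),(416,143))];print('pump far edge',C)
E
```

```text
post [0.5636 0.0858] hinge [ 0.6051 -0.0519] rotor [0.5391 0.0163] len 0.14381773186919614
pump far edge [array([0.4668, 0.098 ]), array([0.6495, 0.1522])]
```

Emit:
{"name": "send_rows", "arguments": {
  "commands": [
    {"delta_pos": [1.7, 0, 0], "yaw": 0},
    {"delta_pos": [0, 0, -3], "yaw": 0},
    {"delta_pos": [0, 0, -3], "yaw": 0},
    {"delta_pos": [0, 0, -1], "yaw": 0},
    {"delta_pos": [0, 0, 0], "yaw": 0}
  ]
}}

```text
t: 27.08
tcp_pos: [0.5555, 0.0917, 0.1435]
tool_rot: [0.632, 0.774, -0.024, -0.018]
force: [-0.6, -0.4, -0.4]
finger_gap: 0.995
```

Emit:
{"name": "send_rows", "arguments": {
  "commands": [
    {"delta_pos": [0.7, -0.6, 0], "yaw": 0},
    {"delta_pos": [0, 0, -1.5], "yaw": 0},
    {"delta_pos": [0, 0, -1.5], "yaw": 0},
    {"delta_pos": [0, 0, -1], "yaw": 0},
    {"delta_pos": [0, 0, 0], "yaw": 0}
  ]
}}

```text
t: 27.7
tcp_pos: [0.5641, 0.0855, 0.1027]
tool_rot: [0.632, 0.774, -0.023, -0.016]
force: [-0.1, 0.5, -0.5]
finger_gap: 1.002
```

Emit:
{"name": "send_rows", "arguments": {
  "commands": [
    {"delta_pos": [0, 0, 0], "yaw": 0},
    {"delta_pos": [0, 0, 0], "yaw": 0},
    {"delta_pos": [0, 0, 0], "yaw": 0},
    {"delta_pos": [0, 0, 0], "yaw": 0},
    {"delta_pos": [0, 0, 0], "yaw": 0},
    {"delta_pos": [0, 0, 0], "yaw": 0},
    {"delta_pos": [0, 0, 0], "yaw": 0}
  ],
  "grip": 1,
  "force": 60
}}

```text
t: 28.58
tcp_pos: [0.5621, 0.0851, 0.1038]
tool_rot: [0.632, 0.774, -0.024, -0.017]
force: [-3.4, -0.4, -1.7]
finger_gap: 0.164
```

The post is pinched (about 14 mm). Pushing it along the arc.

Emit:
{"name": "send_rows", "arguments": {
  "commands": [
    {"delta_pos": [0.8, 0.22, 0], "yaw": 0},
    {"delta_pos": [0.8, 0.2, 0], "yaw": 0},
    {"delta_pos": [0.8, 0.15, 0], "yaw": 0},
    {"delta_pos": [0.8, 0.1, 0], "yaw": 0},
    {"delta_pos": [0, 0, 0], "yaw": 0}
  ]
}}

```text
t: 29.2
tcp_pos: [0.5783, 0.0906, 0.1036]
tool_rot: [0.632, 0.774, -0.037, -0.03]
force: [-4.3, -3.6, 2.0]
finger_gap: 0.171
```

Emit:
{"name": "send_rows", "arguments": {
  "commands": [
    {"delta_pos": [2, 0.3, 0], "yaw": 0},
    {"delta_pos": [2, 0.1, 0], "yaw": 0}
  ]
}}

```text
t: 29.45
tcp_pos: [0.6106, 0.0942, 0.1034]
tool_rot: [0.631, 0.774, -0.043, -0.037]
force: [-10.1, -1.4, 2.1]
finger_gap: 0.171
```

```bash
python3 - <<'E'
from h import *
s=manip.sense();print(s['t'],s['tcp_pos'],s['q'].round(3),s['tau'].round(1),R.from_quat(s['tool_rot']).as_matrix().round(3).tolist(),s['force'],s['ft_torque'])
E
```

```text
29.45 [0.61063668 0.0941789  0.10341166] [-0.017  0.719  1.465 -0.026  1.07  -0.205] [ -0.2 -47.6 -16.7  -0.2  -1.2  -0. ] [[-0.2, 0.973, -0.112], [0.98, 0.199, -0.021], [0.002, -0.114, -0.994]] [-10.11685124  -1.40606292   2.06221242] [ 0.32875201  0.06723589 -0.09782775]
```

Emit:
{"name": "send_rows", "arguments": {
  "commands": [
    {"delta_pos": [2.0, -0.2, 0], "yaw": 0}
  ]
}}

```text
t: 29.58
tcp_pos: [0.6271, 0.0934, 0.1033]
tool_rot: [0.631, 0.773, -0.045, -0.041]
force: [-11.6, -0.9, 5.0]
finger_gap: 0.17
```

Emit:
{"name": "send_rows", "arguments": {
  "commands": [
    {"delta_pos": [1.0, -0.15, 0], "yaw": 0}
  ]
}}

```text
t: 29.7
tcp_pos: [0.6338, 0.0924, 0.1033]
tool_rot: [0.631, 0.773, -0.048, -0.045]
force: [-13.6, -2.4, 7.6]
finger_gap: 0.169
```

```bash
python3 - <<'E'
from h import *
a=manip.snapshot('scene');b=manip.snapshot('side');w=manip.snapshot('wrist');cv2.imwrite('pics/a6.png',a);cv2.imwrite('pics/b6.png',b)
f=lambda im,x,y,w,h,W,H:np.clip(cv2.resize(im[y:y+h,x:x+w],(W,H),interpolation=cv2.INTER_CUBIC)*1.3,0,255).astype(np.uint8)
cv2.imwrite('pics/m6.png',np.vstack([np.hstack([f(a,140,110,320,160,800,300)[:, :480],f(b,210,130,160,150,320,300)]),np.hstack([cv2.resize(w,(400,300)),f(a,240,110,120,130,400,300)])]))
s=manip.sense();print(s['t'],s['tcp_pos'],s['force'],s['finger_gap'],R.from_quat(s['tool_rot']).as_matrix()[:,2])
v=s['tcp_pos'][:2]-[.605,-.0535];print('open',0.305+np.arctan2(v[0],v[1]),np.linalg.norm(v))
E
```

```text
29.85 [0.63360199 0.09236955 0.10339319] [-12.08533141  -0.62697281   6.661097  ] 0.16420572522565854 [-0.12922359 -0.01781297 -0.99145548]
open 0.49862273952078506 0.14864723379290062
```

View pics/m6.png

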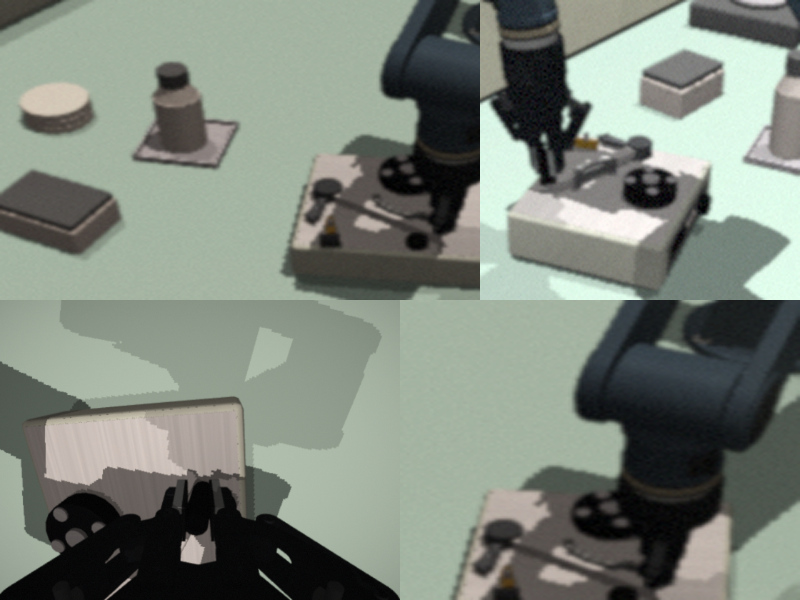

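The picture shows the pressure arm swung back with the post between the fingers, and the tall bottle upright in its tray. As an independent check I'll work out the bar's angle from its scene pixels before and after.

```bash
python3 - <<'E'
from h import *
A=manip.get_calibration('scene')
g=lambda p:onz(A,p,.085)[:2]
h0,e0=g((276,206.5+0)),g((323,218.5-25/4+6.25));h1,e1=g((338/2.5+140,193/1.875+110)),g((400/2.5+140,226/1.875+110))
a=lambda h,e:np.arctan2(*(e-h))
print(a(h0,e0),a(h1,e1),a(h1,e1)-a(h0,e0))
s=manip.sense();print(s['t'],s['tcp_pos'],s['force'],s['finger_gap'])
E
```

```text
-0.07261714448245618 0.3596469683573753 0.43226411283983146
29.85 [0.63360199 0.09236955 0.10339319] [-12.08533141  -0.62697281   6.661097  ] 0.16420572522565854
```

```bash
python3 - <<'E'
from h import *
for i in range(12): manip.snapshot('side')
s=manip.sense();print(s['t'],s['tcp_pos'],s['force'],s['finger_gap'],np.abs(s['qd']).max())
v=s['tcp_pos'][:2]-[.5621,.0851];print('chord angle',2*np.arcsin((np.linalg.norm(v)+.0016)/.296))
if s['tcp_pos'][0]>.631: print(manip.sign_off())
E
```

```text
30.45 [0.63315687 0.09247565 0.10340881] [-12.61037857  -0.221937     4.72508965] 0.1716207142368264 0.0018702054027643223
chord angle 0.4986546892393776
the job is handed in; nothing more can be done
None
```

I swapped the bottles, pushed the pressure arm back to near its stop, and handed the job in at about 30 s of the 64 s, with the post still pinched and held.

- **Bottles:** The jar was parked behind the left tray, the tall bottle went to the right tray, and then the jar went to the left tray. After each release, the wrist and side views showed it upright and free inside the tray. I never touched the microplate, tip box or dish stack.
- **Pressure arm:** Measured by how far the gripper moved, the arm is open about 0.50 rad. That is past the click at 0.28 and short of the stop at 0.52. The spring pushed back with about 12 N. The pose stayed within 0.5 mm for 0.6 s before hand-in.

**Checks that disagreed or are missing:**
- A rough reading of the bar's angle from the scene picture gave about 0.43 rad. Its reading for the arm at rest was clearly off, so I relied on the gripper movement.
- I judged the click from the angle only and did not see the pawl itself.
- The tool had tilted about 7° under load by the end; the grip stayed steady.

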